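# Isolate the tagged air outlet in the bench valve box

### The arm

A 6-joint arm with a two-finger parallel gripper is mounted at the origin on the work surface. World frame = base frame: x ahead of the robot, y to its left, z up, the work surface at z = 0. Lengths are in mm, angles in rad, forces in N, time in s.
With the tool pointing down it reaches from about 350 to 975 mm from the base axis. Payload 7.1 kg.
Tool frame: the origin (TCP) lies between the finger pads; the fingertips stand 19 mm ahead of it and the grasp point (between the pads) is the TCP; z points along the fingers, y is the line along which they close (so a half turn about z gives the same grasp; the last joint's range is limited). The gripper opens to 88 mm and grips with 3 to 60 N. Pads are 20 mm wide; open, the fingers measure 115 mm over their backs; the gripper's body (75 mm by 178 mm) begins 61 mm behind the grasp point.
Start: joints at [-1.196, 0.423, 1.63, -0, 1.089, -0.019], TCP at [239.828, -577.137, 220.675] pointing down, gripper open.
Joint ranges: [-3, 3], [-0.9, 2.11], [0.09, 2.58], [-1.31, 4.45], [0.11, 2.69], [-2.54, 2.54]. Speed limits (rad/s): [2.39, 2.39, 3.01, 3.14, 3.14, 3.14].

### API

Orientations are given as a rotation vector (axis times angle).
In Python, from workcell import ctrl gives the robot as it stands.
- The arm moves only by the tool arm_command, never from a script. Its argument "series" is a list of rows, each an object with "linear": the shift along the tool's x, y, z in m, a list of three; "turn": the turn about the tool's z in rad. A call has 1 to 10 rows; each row shifts and turns the commanded pose from where the row before left it, along the tool's axes as they then stand; what a row does not reach is not made up. A row lasts 1/10 s, in which the tool goes at most 50 mm and 8.59 degrees, less where a joint would pass 70% of its speed; a pose out of reach is approached as far as the arm can. A call with a gripper value outside its range is refused whole. "jaw" is the opening, from -1 (shut) to 1 (fully open), set as the call begins (left out, the last holds). The fingers move at their own pace and stop on an object; the grip force is fixed at half the most. Time passes only in rows, so rows that do not move let the fingers close. It gives the time, the measured TCP pose, the force, the opening and the grip force at its end, in the units of the state.
- ctrl.get_obs(): the state, without advancing time (a new reading comes with each control period).
- ctrl.get_image(name): name is "scene" or "top" or "wrist"; returns a dict with "frame" (480x640x3 uint8, blue, green, red), "fx", "fy", "cx", "cy" (pixels), "k1" (the pictures are not rectified: a ray, as slopes to the right and down, at radius r is drawn at 1 + k1 r^2 times it, then the intrinsics apply), "rvec" (rotation vector, rad) and "tvec" (3), from world to camera coordinates, as OpenCV has them. Camera axes: x right, y down, z forward; pixel columns grow to the right and rows downward; lengths in mm; the calibration is good to about 2 mm. A picture is of the moment at which its call begins. There is no depth.
- ctrl.close_job(): hands the job in; it is judged then, once.
The state is a dict: "t": time; "qpos": joint angles; "qvel": joint speeds; "joint_torque": joint torques, N m; "ee_pos": TCP position; "orientation": TCP orientation; "ft_force": force on the tool from outside, world axes, zero at the start; "moment": the same for the moment, N m; "width": finger opening in mm; "grasp_force": force on a finger pad.
Only numpy, scipy, OpenCV 4.12 (cv2) and the standard library are available. Lean on these libraries where they do the work, as an engineer would, in place of code of your own. Each camera call takes 0.05 s, during which the arm holds its last target. There are 200 camera calls.

### The job

Shut off one air outlet in the valve box on the bench, pushing with the fingertips only. Slide the cover of the box all the way back over the rear deck until it stops, without lifting it out of its runners, then push the valve lever that has the round disc on its hub a quarter turn clockwise (seen from above) until it is fully shut, across its pipe. Leave the cover slid back, and leave the other two levers and the loose things on the bench as they are.

Things in the scene. Friction and masses are not known exactly. Their poses are not given: they have to be found in the camera images.
- valve_box: grey steel air valve box, fixed; 360 mm front to back (x), 340 mm wide (y), walls 94-96 mm high. Origin: centre of underside; -x is its front, facing the robot within 12 degrees, where three outlet couplers stick out 45 mm. Front half: open bay (inside x -176 to -52, y -150 to 150 mm) with three ball valves; behind them, to x 0, a block 48 mm high. Rear half: closed deck 86 mm up. Runners 86 mm up at its sides.
- regulator (a point): top of the box's filter-regulator knob, 136 mm above the bench; it stands on the box's -y (right) side, x 30 to 140 mm, y -170 to -240 mm of the box
- cover: loose aluminium cover 178 mm (x) by 322 mm (y) by 4 mm, about 0.65 kg, lying in the runners, underside 86 mm above the bench, 3 mm side play. Origin: centre of underside; axes as the box's. Closed: origin 85 mm in front (-x) of the box's centre; starts up to 23 mm ajar; slides along the box's +x to a stop at the rear wall, origin then 85 mm behind the centre. Friction 2 to 7 N.
- cover_handle (a point): middle of the grip bar of the cover's bow handle: round bar 10 mm thick, 110 mm long across the box (y), its centre 23 mm above the cover's underside (109 mm above the bench) and 45 mm in front (-x) of the cover's centre; about 14 mm free below it.
- lever_disc_hub (a point): on the vertical stem (turning axis) of the lever that has a round flat steel disc, 44 mm across, on its hub under the nut; 66 mm above the bench, half-way up the lever. The three stems stand in a row 85 mm in front of the box's centre, at y -105, -15 and 75 mm of the box; which valve stands where varies. The lever points along this point's -x.
- lever_disc_tip (a point): tip of that lever, 68 mm from its stem, same height. The lever has a black sleeve 14 mm wide and 12 mm tall, from 18 to 68 mm out from the stem (60 to 72 mm above the bench); the disc and nut above the hub reach up to 82 mm. Brass valve body and steel outlet pipe below it reach up to 45 mm near the stem, 40 mm elsewhere.
- lever_disc (a joint): angle of the lever with the disc, rad: 0 = open, lever along the pipe, pointing to the box's front (-x); grows clockwise seen from above to 1.571 = shut, lever across the pipe, pointing to the box's +y, at a stop. Starts between 0 and 0.3. Friction 0.22 N m (about 5 N at 45 mm); stays where it is left.
- lever_plain1_hub (a point): on the stem of the first of the two other levers: same lever without the disc, only a bare hexagon nut on the hub; 66 mm above the bench. This one starts open, pointing to the front.
- lever_plain1_tip (a point): tip of that lever, 68 mm from its stem; a black sleeve 14 mm wide and 12 mm tall, from 18 to 68 mm out from the stem. To be left alone.
- lever_plain2_hub (a point): on the stem of the other lever without a disc; 66 mm above the bench. This one starts shut, pointing to the box's +y.
- lever_plain2_tip (a point): tip of that lever, 68 mm from its stem. To be left alone.
- piston: loose aluminium piston, 60 mm across, 54 mm high, standing right of the box; origin: centre of its underside
- socket: loose steel wrench socket, 26 mm across, 62 mm high, standing left of the box; origin: centre of its underside
- gear_shaft: loose stepped gear shaft, 64 mm across, 89 mm high, standing upright left of the box; origin: centre of its underside
- bearing: loose ball bearing, 42 mm across, 12 mm high, lying in front of the box between the outlet couplers; origin: centre of its underside
- spanner: loose steel spanner, 170 mm long, lying on the bench left of the box; origin near its middle, underside
- spray_can: loose spray can, 62 mm across, 190 mm high, standing on the bench to the right; origin: centre of its underside
- grease_jar: loose jar, 70 mm across, 75 mm high, standing on the bench to the right; origin: centre of its underside

How it is judged:
By the outcome, as a careful person would: the job done as asked, in the order asked, and still so for the second after the job is handed in, with the robot touching nothing.
It also fails if it takes over 43 s, if anything falls off the work surface, if the arm or the gripper's body presses on something with over 40 N, if the wrist force passes 120 N, or if a joint passes its speed limit or range.

## Working session

There is one attempt and no reset: what is moved stays moved. The work goes in short steps, Python scripts to look and compute and a tool call to move; the robot and the scene stay as the last step left them, time stands still between calls to the robot, and variables do not carry over. Pictures are saved under pics/ and viewed, at most 10 in all, crops included, and the job is handed in when it is done.

Besides the shell and the picture viewer there is one more tool, called after "Request:" as name([rows], argument=value, ...), one row to a line, values as JSON. arm_command: Moves the arm, as the interface text tells. Its arguments: {"type":"object","properties":{"series":{"type":"array"},"jaw":{"type":"number"}},"required":["series"]}

```bash
mkdir -p pics; ls
cat > h.py <<'E'
import numpy as np, cv2
from workcell import ctrl
from scipy.spatial.transform import Rotation as R
def cam(n):
    return ctrl.get_image(n)
def proj(c,P):
    P=np.atleast_2d(P).astype(float)
    q=P@cv2.Rodrigues(np.array(c["rvec"],float))[0].T+np.array(c["tvec"],float).ravel()
    s=q[:,:2]/q[:,2:]; s=s*(1+c["k1"]*(s**2).sum(1,keepdims=True))
    return s*[c["fx"],c["fy"]]+[c["cx"],c["cy"]]
def ray(c,uv):
    Rm=cv2.Rodrigues(np.array(c["rvec"],float))[0]
    d=(np.atleast_2d(uv)-[c["cx"],c["cy"]])/[c["fx"],c["fy"]]; s=d.copy()
    for _ in range(20): s=d/(1+c["k1"]*(s**2).sum(1,keepdims=True))
    v=np.c_[s,np.ones(len(s))]@Rm
    return -Rm.T@np.array(c["tvec"],float).ravel(), v
def onz(c,uv,z):
    o,v=ray(c,uv); return o+v*((z-o[2])/v[:,2])[:,None]
E
python3 - <<'E'
from h import *
for n in("scene","top"):
    c=cam(n); cv2.imwrite(f"pics/{n}0.png",c["frame"])
    print(n,{k:np.round(v,3) for k,v in c.items() if k!="frame"})
o=ctrl.get_obs(); print({k:np.round(v,3) for k,v in o.items()})
E
```

```text
pics
scene {'fx': np.float64(433.512), 'fy': np.float64(433.512), 'cx': np.float64(324.82), 'cy': np.float64(236.76), 'k1': np.float64(-0.099), 'rvec': array([ 0.667,  2.447, -1.354]), 'tvec': array([ 541.985,  -45.485, 1236.066])}
top {'fx': np.float64(556.75), 'fy': np.float64(556.75), 'cx': np.float64(329.299), 'cy': np.float64(237.186), 'k1': np.float64(0.011), 'rvec': array([ 2.185, -2.198,  0.078]), 'tvec': array([ -74.641,  586.549, 1181.451])}
{'t': np.float64(0.1), 'qpos': array([-1.196,  0.424,  1.631, -0.   ,  1.089, -0.019]), 'qvel': array([ 0.002, -0.004, -0.002, -0.   ,  0.001,  0.   ]), 'joint_torque': array([-2.0000e-03, -5.4562e+01, -2.7432e+01,  6.5000e-02,  1.9000e-02,
       -0.0000e+00]), 'ee_pos': array([ 239.67 , -576.696,  219.993]), 'orientation': array([-3.08 , -0.614,  0.   ]), 'ft_force': array([ 0.23 , -0.443,  0.293]), 'moment': array([-0.038, -0.054, -0.039]), 'grasp_force': np.float64(0.0), 'width': np.float64(87.55)}
```

View pics/scene0.png

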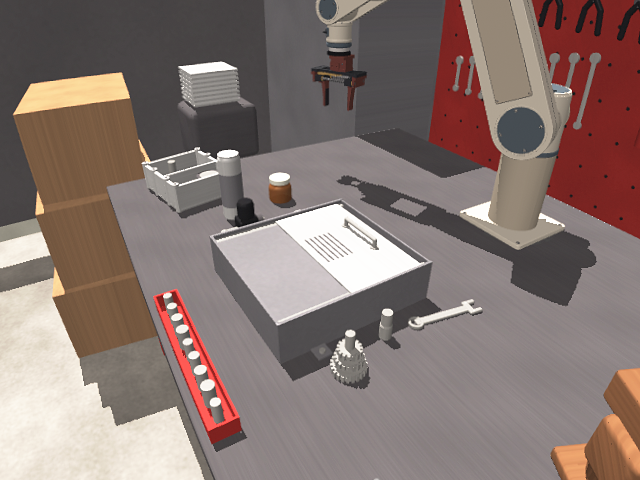

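View pics/top0.png

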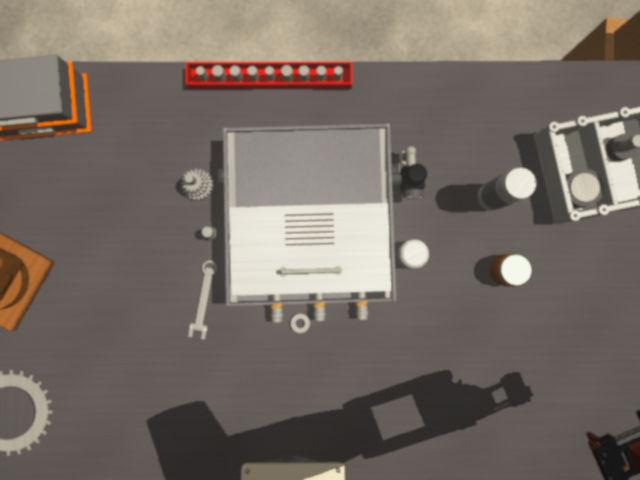

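Scene and top pictures show the box, turned slightly, at top-view pixels (224,129), (389,125), (395,300), (228,304). The cover is nearly closed, and its handle bar runs from (281,271) to (340,270).

Run:
```python
from h import *
c=cam("top"); f=c["frame"]
q=onz(c,[[224,129],[389,125],[395,300],[228,304]],95); print(q.round(0)); print(np.linalg.norm(np.roll(q,-1,0)-q,axis=1), q.mean(0))
h=onz(c,[[281,271],[340,270]],109); print("handle",h.round(1), h.mean(0))
print("cover front/rear mid", onz(c,[[230,207],[387,204],[231,296],[391,293]],90).round(0))
s=f[110:320,210:410]; cv2.imwrite("pics/c0.png",cv2.resize(s,None,fx=2.85,fy=2.85,interpolation=cv2.INTER_CUBIC))
```

```text
[[ 804.  136.   95.]
 [ 811. -201.   95.]
 [ 454. -209.   95.]
 [ 448.  126.   95.]]
[337.3630835  356.56479727 334.66006344 355.59409368] [629.2142394  -37.12922392  95.        ]
handle [[513.5  18.7 109. ]
 [514.8 -98.5 109. ]] [514.15350015 -39.923163   109.        ]
cover front/rear mid [[ 644.  124.   90.]
 [ 649. -196.   90.]
 [ 464.  121.   90.]
 [ 468. -202.   90.]]
```

View pics/c0.png

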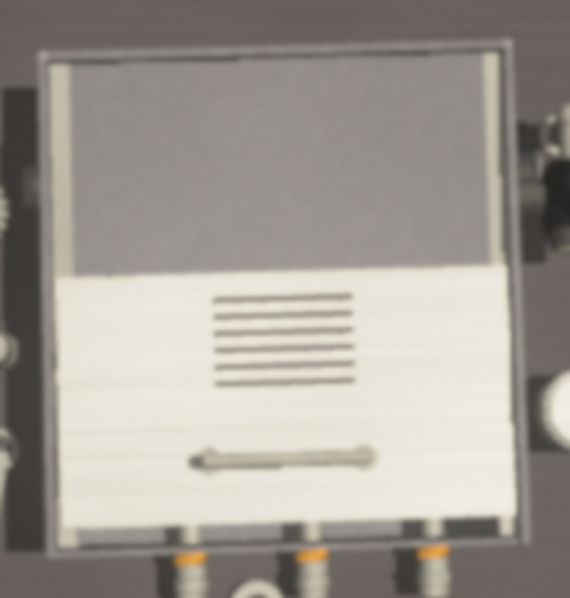

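The enlarged crop shows the cover about 15 mm ajar and the handle bar running from crop pixel (193,461) to (372,457). The box yaw is about 0.025 and its centre about (629,-37).

Request:
arm_command([
  {"linear":[0,0,0],"turn":0.123},
  {"linear":[0,0,0],"turn":0.123},
  {"linear":[0,0,0],"turn":0.123},
  {"linear":[0.02,-0.041,0],"turn":0},
  {"linear":[0.02,-0.041,0],"turn":0},
  {"linear":[0.02,-0.041,0],"turn":0},
  {"linear":[0.02,-0.041,0],"turn":0},
  {"linear":[0.02,-0.041,0],"turn":0},
  {"linear":[0.02,-0.041,0],"turn":0},
  {"linear":[0.02,-0.041,0],"turn":0},
], jaw=0.36)

```text
t: 1.15
ee_pos: [373.0, -285.0, 220.7]
orientation: [-3.141, -0.038, -0.0]
ft_force: [1.3, -0.5, 0.2]
width: 59.9
grasp_force: 0.0
```

Request:
arm_command([
  {"linear":[0.02,-0.041,0],"turn":0},
  {"linear":[0.02,-0.041,0],"turn":0},
  {"linear":[0.02,-0.041,0],"turn":0},
  {"linear":[0.02,-0.041,0],"turn":0},
  {"linear":[0.02,-0.041,0],"turn":0},
  {"linear":[0.02,-0.038,0],"turn":0},
  {"linear":[0,0,0],"turn":0},
  {"linear":[0,0,0],"turn":0},
])

```text
t: 1.95
ee_pos: [486.5, -40.0, 220.4]
orientation: [3.141, 0.043, -0.001]
ft_force: [-0.6, -0.9, -0.5]
width: 59.7
grasp_force: 0.0
```

```bash
cat > st.py <<'E'
from h import *
o=ctrl.get_obs(); r=R.from_rotvec(o["orientation"]).as_matrix()
print({k:np.round(o[k],3) for k in("t","ee_pos","ft_force","width","qpos")},"toolx",r[:,0].round(3),"z",r[:,2].round(3))
E
python3 st.py
python3 - <<'E'
from h import *
c=cam("wrist"); cv2.imwrite("pics/w1.png",c["frame"])
print(proj(c,[[514.2,-40,109],[513.5,18,109],[514.8,-98,109]]))
E
```

```text
{'t': np.float64(1.95), 'ee_pos': array([486.477, -40.049, 220.367]), 'ft_force': array([-0.608, -0.925, -0.485]), 'width': np.float64(59.679), 'qpos': array([-0.106,  0.222,  1.926, -0.   ,  0.994,  1.437])} toolx [ 1.     0.027 -0.001] z [-0.001 -0.    -1.   ]
[[320.69422725 198.02142977]
 [243.63680974 196.95309399]
 [397.59097341 199.45419855]]
```

View pics/w1.png

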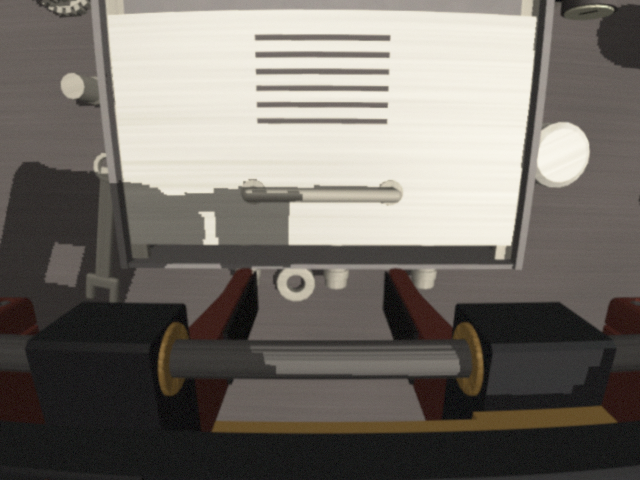

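The wrist view shows the bar at row 195, columns 245–400, which agrees with my estimate to within about 2 mm. The fingers are in front of it, so I descend and push.

Request:
arm_command([
  {"linear":[0,0,0.04],"turn":0},
  {"linear":[0,0,0.04],"turn":0},
  {"linear":[0,0,0.025],"turn":0},
  {"linear":[0,0,0],"turn":0},
  {"linear":[0.01,0,0],"turn":0},
  {"linear":[0.01,0,0],"turn":0},
  {"linear":[0.015,0,0],"turn":0},
  {"linear":[0.015,0,0],"turn":0},
])

```text
t: 2.8
ee_pos: [539.3, -40.0, 117.8]
orientation: [3.141, 0.038, 0.006]
ft_force: [0.5, 1.0, -0.3]
width: 59.6
grasp_force: 0.0
```

Request:
arm_command([
  {"linear":[0.015,0,0],"turn":0},
  {"linear":[0.015,0,0],"turn":0},
  {"linear":[0.015,0,0],"turn":0},
  {"linear":[0.015,0,0],"turn":0},
  {"linear":[0.015,0,0],"turn":0},
  {"linear":[0.01,0,0],"turn":0},
  {"linear":[0.01,0,0],"turn":0},
])

```text
t: 3.5
ee_pos: [633.2, -37.4, 117.0]
orientation: [3.141, 0.039, 0.003]
ft_force: [-0.5, 0.2, 0.0]
width: 59.9
grasp_force: 0.0
```

```bash
python3 st.py
python3 - <<'E'
from h import *
c=cam("wrist"); cv2.imwrite("pics/w2.png",c["frame"])
E
```

```text
{'t': np.float64(3.5), 'ee_pos': array([633.217, -37.388, 116.963]), 'ft_force': array([-0.461,  0.167,  0.028]), 'width': np.float64(59.946), 'qpos': array([-0.078,  0.562,  1.674,  0.   ,  0.903,  1.468])} toolx [1.    0.025 0.002] z [ 0.002 -0.    -1.   ]
```

View pics/w2.png

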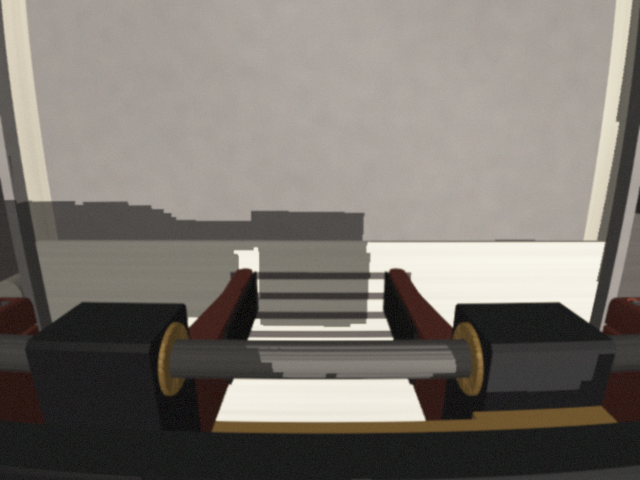

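The wrist view shows the cover's rear edge at row 240 and the fingertips level with the vent slots, so the fingers may have gone past the handle. I check where the cover is.

Run:
```python
from h import *
c=cam("wrist")
print("rear edge",onz(c,[[100,240],[500,240]],90).round(1))
print("slots",onz(c,[[320,276],[320,333]],90).round(1))
print("fingertips",onz(c,[[245,272],[398,272]],98).round(1), proj(c,[[633,-37,98],[633+10,-7,98],[633+10,-67,98]]))
t=cam("top"); s=t["frame"][110:320,210:410]; cv2.imwrite("pics/c1.png",cv2.resize(s,None,fx=2.85,fy=2.85,interpolation=cv2.INTER_CUBIC))
```

```text
rear edge [[ 649.7   83.8   90. ]
 [ 655.2 -135.2   90. ]]
slots [[632.3 -37.6  90. ]
 [597.3 -38.5  90. ]]
fingertips [[636.5   2.   98. ]
 [638.5 -78.6  98. ]] [[318.87008389 280.09008611]
 [261.83880882 260.72729161]
 [376.70229574 263.43003184]]
```

View pics/c1.png

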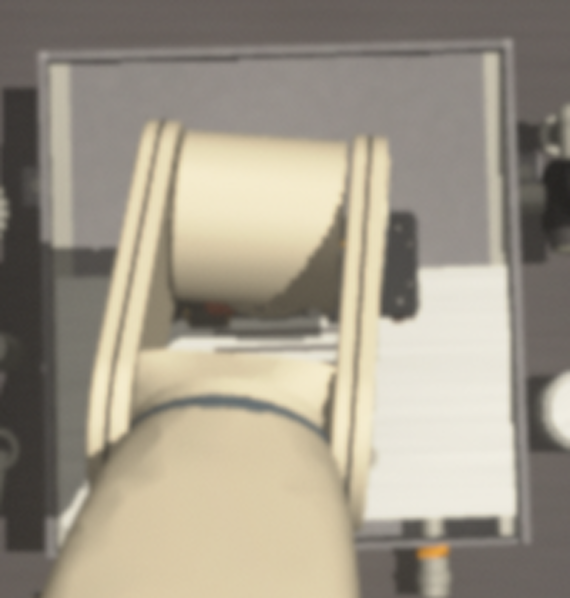

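The fingers skimmed over the bar because the descent had not settled before the push began; the cover has barely moved. I'll lift, go back, settle and retry.

Request:
arm_command([
  {"linear":[0,0,-0.04],"turn":0},
  {"linear":[0,0,-0.02],"turn":0},
  {"linear":[0,0,0],"turn":0},
  {"linear":[-0.03,0,0],"turn":0},
  {"linear":[-0.04,0,0],"turn":0},
  {"linear":[-0.04,0,0],"turn":0},
  {"linear":[-0.038,0,0],"turn":0},
  {"linear":[0,0,0],"turn":0},
  {"linear":[0,0,0],"turn":0},
  {"linear":[0,0,0],"turn":0},
])

```text
t: 4.65
ee_pos: [484.7, -41.0, 175.7]
orientation: [3.141, 0.039, 0.002]
ft_force: [0.4, -0.4, 0.5]
width: 59.9
grasp_force: 0.0
```

```bash
python3 st.py
python3 - <<'E'
from h import *
c=cam("wrist"); cv2.imwrite("pics/w3.png",c["frame"])
print(proj(c,[[514.2,-40,109]]))
E
```

```text
{'t': np.float64(4.65), 'ee_pos': array([484.726, -41.004, 175.68 ]), 'ft_force': array([ 0.404, -0.382,  0.473]), 'width': np.float64(59.861), 'qpos': array([-0.109,  0.285,  1.967,  0.   ,  0.889,  1.437])} toolx [1.    0.025 0.001] z [ 0.001 -0.    -1.   ]
[[319.28288515 206.24067226]]
```

View pics/w3.png

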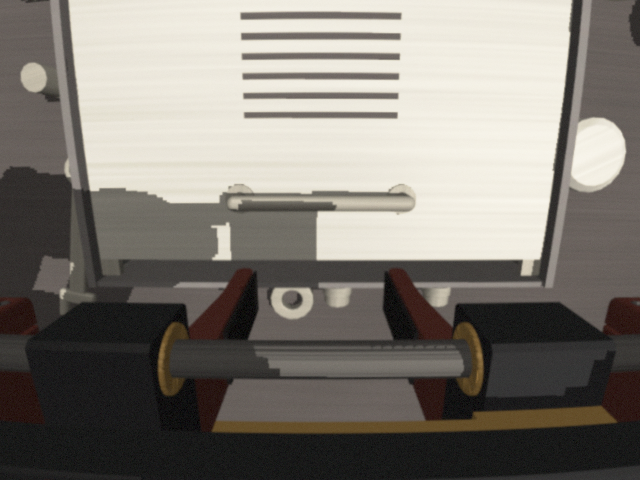

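The wrist view shows the cover unmoved and the bar at row 202, columns 228–415. Its x is about 516.

Request:
arm_command([
  {"linear":[0,0,0.03],"turn":0},
  {"linear":[0,0,0.03],"turn":0},
  {"linear":[0,0,0.003],"turn":0},
  {"linear":[0,0,0],"turn":0},
  {"linear":[0,0,0],"turn":0},
  {"linear":[0,0,0],"turn":0},
  {"linear":[0,0,0],"turn":0},
])

```text
t: 5.4
ee_pos: [484.4, -41.0, 113.7]
orientation: [3.141, 0.039, 0.003]
ft_force: [0.3, -0.1, 0.2]
width: 59.6
grasp_force: 0.0
```

Request:
arm_command([
  {"linear":[0.01,0,0],"turn":0},
  {"linear":[0.01,0,0],"turn":0},
  {"linear":[0.01,0,0],"turn":0},
  {"linear":[0.01,0,0],"turn":0},
])

```text
t: 5.8
ee_pos: [524.9, -39.9, 112.8]
orientation: [3.141, 0.039, 0.001]
ft_force: [-0.2, -0.8, 0.3]
width: 59.8
grasp_force: 0.0
```

Run:
```python
from h import *
c=cam("wrist"); s=cam("scene"); cv2.imwrite("pics/x.png",np.hstack([cv2.resize(c["frame"],(400,300)),cv2.resize(s["frame"][130:330,240:440],(300,300),interpolation=cv2.INTER_CUBIC)]))
```

```text
(no output)
```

View pics/x.png

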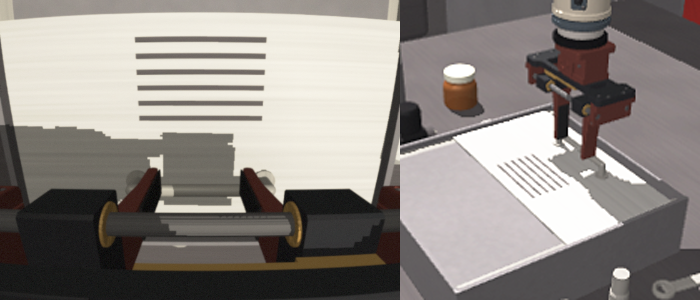

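The wrist half shows the bar at about (320,304) in full-frame pixels, between the fingers. The scene half shows the fingers at the bar.

```bash
python3 st.py
python3 - <<'E'
from h import *
c=cam("wrist")
print("bar",onz(c,[[330,304]],109).round(1)); print("slots",onz(c,[[320,62],[320,189]],90).round(1))
print(proj(c,[[525,-40,94],[535,-40,94],[541,-40,109]]))
E
```

```text
{'t': np.float64(5.9), 'ee_pos': array([525.526, -39.967, 112.765]), 'ft_force': array([-0.168,  0.334,  0.42 ]), 'width': np.float64(59.722), 'qpos': array([-0.099,  0.438,  1.919,  0.   ,  0.783,  1.447])} toolx [1.    0.025 0.001] z [ 0.001 -0.    -1.   ]
bar [[517.4 -45.3 109. ]]
slots [[631.8 -37.5  90. ]
 [571.6 -39.   90. ]]
[[319.72852396 278.34759677]
 [320.20714816 260.32933936]
 [320.5451943  258.29265959]]
```

Run:
```python
from h import *
s=cam("scene"); w=cam("wrist"); t=cam("top")
def crop(c,x,y,wd,ht,pts):
    k=4; im=cv2.resize(c["frame"][y:y+ht,x:x+wd],None,fx=k,fy=k,interpolation=cv2.INTER_CUBIC)
    for p,col in pts:
        q=((proj(c,[p])[0]-[x,y])*k).astype(int); cv2.drawMarker(im,tuple(int(v) for v in q),col,cv2.MARKER_CROSS,10,1)
    return im
tips=[((525,-40+d,94),(0,0,255)) for d in(-36.5,36.5)]; bar=[((517,-40+d,109),(255,0,0)) for d in(-55,0,55)]
a=crop(s,310,175,100,150,tips+bar)
b=cv2.resize(w["frame"][180:380,170:470],(400,267)); 
for p,col in tips+bar:
    q=(proj(w,[p])[0]-[170,180])*400/300; cv2.drawMarker(b,(int(q[0]),int(q[1])),col,cv2.MARKER_CROSS,10,1)
b=cv2.copyMakeBorder(b,0,333,0,0,cv2.BORDER_CONSTANT)
t2=cv2.resize(t["frame"][230:310,240:360],(400,267),interpolation=cv2.INTER_CUBIC); b[270:537]=t2
cv2.imwrite("pics/d.png",np.hstack([a,b]))
```

```text
(no output)
```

View pics/d.png

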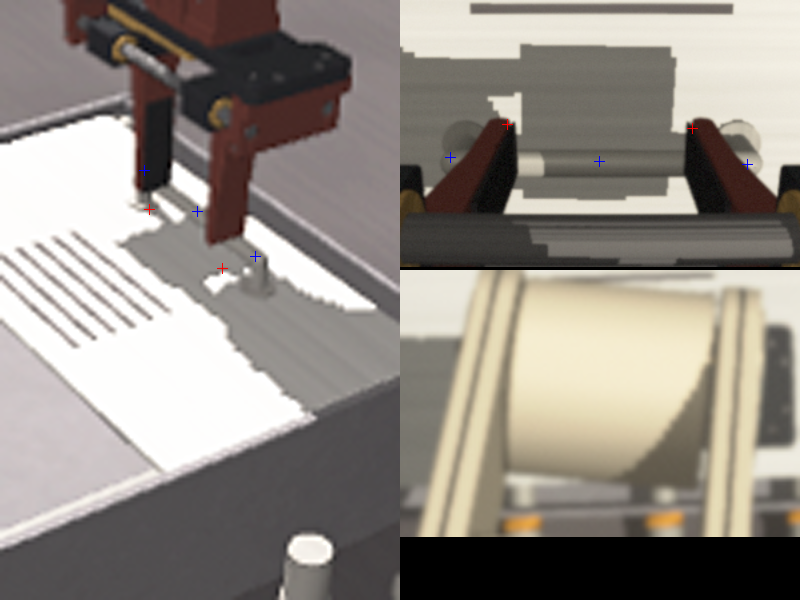

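The composite shows the actual fingertips at (152,190) and (224,241), about 20 px above where I projected them (red crosses). They really sit just above the bar, so I work out the true tip height.

Run:
```python
from h import *
s=cam("scene")
for z in (94,100,105,110,115,120):
    print(z,((proj(s,[[525.5,-40+36.5,z],[525.5,-40-36.5,z],])-[310,175])*4).round(0).tolist())
print("bar",[(z,((proj(s,[[517,15,z],[517,-95,z]])-[310,175])*4).round(0).tolist()) for z in(99,104,109)])
```

```text
94 [[221.0, 268.0], [149.0, 210.0]]
100 [[222.0, 259.0], [149.0, 201.0]]
105 [[223.0, 252.0], [150.0, 194.0]]
110 [[223.0, 244.0], [150.0, 186.0]]
115 [[224.0, 236.0], [150.0, 179.0]]
120 [[224.0, 228.0], [151.0, 171.0]]
bar [(99, [[254.0, 272.0], [144.0, 185.0]]), (104, [[255.0, 265.0], [144.0, 178.0]]), (109, [[255.0, 257.0], [145.0, 171.0]])]
```

Request:
arm_command([
  {"linear":[-0.02,0,0],"turn":0},
  {"linear":[-0.02,0,0],"turn":0},
  {"linear":[0,0,0],"turn":0},
  {"linear":[0,0,0],"turn":0},
])

```text
t: 6.55
ee_pos: [484.1, -41.0, 113.0]
orientation: [3.141, 0.039, 0.001]
ft_force: [-0.0, -0.4, -0.2]
width: 59.9
grasp_force: 0.0
```

The tips are only about 1–5 mm below the reported TCP height, not 19 mm. I lower carefully, watching the force.

Request:
arm_command([
  {"linear":[0,0,0.01],"turn":0},
  {"linear":[0,0,0.005],"turn":0},
  {"linear":[0,0,0],"turn":0},
  {"linear":[0,0,0],"turn":0},
  {"linear":[0,0,0],"turn":0},
])

```text
t: 7.05
ee_pos: [483.8, -40.9, 97.6]
orientation: [-3.141, -0.039, 0.0]
ft_force: [-0.0, -0.3, -0.1]
width: 59.8
grasp_force: 0.0
```

Request:
arm_command([
  {"linear":[0.01,0,0],"turn":0},
  {"linear":[0.01,0,0],"turn":0},
  {"linear":[0.01,0,0],"turn":0},
  {"linear":[0.01,0,0],"turn":0},
])

```text
t: 7.45
ee_pos: [523.9, -39.9, 97.6]
orientation: [-3.141, -0.039, 0.002]
ft_force: [-5.1, -0.4, 3.7]
width: 59.4
grasp_force: 2.5
```

Contact confirmed at 5 N. Continue pushing.

Request:
arm_command([
  {"linear":[0.015,0,0],"turn":0},
  {"linear":[0.015,0,0],"turn":0},
  {"linear":[0.015,0,0],"turn":0},
  {"linear":[0.015,0,0],"turn":0},
  {"linear":[0.015,0,0],"turn":0},
  {"linear":[0.015,0,0],"turn":0},
  {"linear":[0.015,0,0],"turn":0},
  {"linear":[0.01,0,0],"turn":0},
])

```text
t: 8.25
ee_pos: [640.0, -37.0, 97.5]
orientation: [3.141, 0.039, 0.001]
ft_force: [-5.1, -0.5, 4.1]
width: 59.6
grasp_force: 2.3
```

Request:
arm_command([
  {"linear":[0.005,0,0],"turn":0},
  {"linear":[0.005,0,0],"turn":0},
  {"linear":[0.005,0,0],"turn":0},
])

```text
t: 8.55
ee_pos: [653.4, -36.7, 97.5]
orientation: [-3.141, -0.039, 0.001]
ft_force: [-3.7, 0.7, 0.8]
width: 60.0
grasp_force: 1.7
```

Request:
arm_command([
  {"linear":[0.003,0,0],"turn":0},
  {"linear":[0.003,0,0],"turn":0},
  {"linear":[0,0,0],"turn":0},
])

```text
t: 8.85
ee_pos: [655.2, -36.6, 97.4]
orientation: [-3.141, -0.039, 0.015]
ft_force: [-17.7, -1.0, 13.2]
width: 59.5
grasp_force: 8.9
```

Request:
arm_command([
  {"linear":[0.003,0,0],"turn":0},
  {"linear":[0,0,0],"turn":0},
])

```text
t: 9.05
ee_pos: [655.3, -36.6, 97.4]
orientation: [-3.141, -0.039, 0.025]
ft_force: [-27.9, -1.1, 20.7]
width: 60.1
grasp_force: 14.0
```

The cover is at its stop: force climbs while the position stays at 655. Back off, lift, and look at the bay.

Request:
arm_command([
  {"linear":[-0.01,0,0],"turn":0},
  {"linear":[-0.008,0,0],"turn":0},
  {"linear":[0,0,0],"turn":0},
  {"linear":[0,0,-0.04],"turn":0},
  {"linear":[0,0,-0.04],"turn":0},
  {"linear":[-0.03,0,-0.02],"turn":0},
  {"linear":[-0.045,0,0],"turn":0},
  {"linear":[-0.045,0,0],"turn":0},
  {"linear":[-0.045,0,0],"turn":0},
  {"linear":[0,0,0],"turn":0},
], jaw=-1)

```text
t: 10.05
ee_pos: [474.3, -40.7, 197.1]
orientation: [-3.141, -0.038, 0.006]
ft_force: [-0.7, 0.9, -1.0]
width: 0.3
grasp_force: 0.0
```

Request:
arm_command([
  {"linear":[0,0,0],"turn":0},
  {"linear":[0,0,0],"turn":0},
  {"linear":[0,0,0],"turn":0},
])

```text
t: 10.35
ee_pos: [481.5, -41.1, 197.9]
orientation: [3.141, 0.039, 0.002]
ft_force: [0.6, -0.1, -0.6]
width: 0.5
grasp_force: 0.0
```

```bash
python3 st.py
python3 - <<'E'
from h import *
w=cam("wrist"); im=w["frame"].copy()
c,s=np.cos(.025),np.sin(.025)
B=lambda x,y,z:(629+c*x-s*y,-37+s*x+c*y,z)
for y in(-105,-15,75):
    q=proj(w,[B(-85,y,66)])[0]; print(y,q.round(0)); cv2.drawMarker(im,(int(q[0]),int(q[1])),(255,0,255),cv2.MARKER_CROSS,8,1)
cv2.imwrite("pics/w4.png",im)
E
```

```text
{'t': np.float64(10.35), 'ee_pos': array([481.463, -41.108, 197.913]), 'ft_force': array([ 0.552, -0.124, -0.606]), 'width': np.float64(0.533), 'qpos': array([-0.11 ,  0.246,  1.957,  0.   ,  0.937,  1.436])} toolx [1.    0.025 0.002] z [ 0.002 -0.    -1.   ]
-105 [452. 151.]
-15 [338. 150.]
75 [224. 151.]
```

View pics/w4.png

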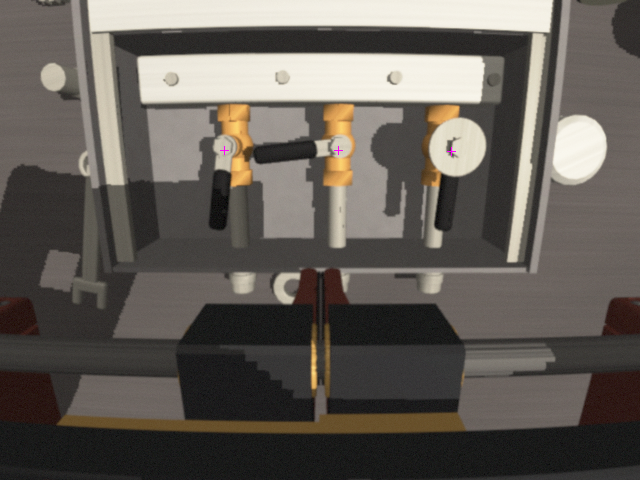

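The wrist view shows the cover slid back over the deck. The disc lever is the rightmost valve (y = -105). Its hub is at about (453,148) and its sleeve tip at (443,231); the middle lever is shut and the left one is open. Next I measure the lever angle and the true fingertip height by colour mask.

Run:
```python
from h import *
w=cam("wrist"); f=w["frame"]
dark=(f.max(2)<40).astype(np.uint8); dark[:165]=0; dark[240:]=0; dark[:,:430]=0; dark[:,470:]=0
n,l,st,ce=cv2.connectedComponentsWithStats(dark); i=1+st[1:,4].argmax(); ys,xs=np.where(l==i)
print(st[i]); 
for r in(182,190,200,210,220,228):
    x=xs[ys==r]; 
    if len(x): print(r,x.min(),x.max(),onz(w,[[x.mean(),r]],72).round(1))
print("end",onz(w,[[xs[ys==ys.max()].mean(),ys.max()]],66).round(1))
print("disc c",onz(w,[[457,147]],78).round(1),"stems",onz(w,[[224,147],[340,147]],78).round(1))
s=cam("scene"); g=s["frame"].astype(int); print("ee",ctrl.get_obs()["ee_pos"])
m=((g[:,:,2]>g[:,:,1]*1.6)&(g[:,:,2]>40)&(g[:,:,2]>g[:,:,0]*1.6))
p=proj(s,[[481.5,-41,z] for z in(179,190,198,205,212)]); print(p.round(1))
x0=int(p[2,0])
for y in range(int(p[0,1])-40,int(p[0,1])+15,2):
    xx=np.where(m[y,x0-25:x0+25])[0]; print(y,(xx.min()+x0-25,xx.max()+x0-25) if len(xx) else None,g[y,x0].tolist())
```

```text
[435 174  14  56 374]
182 441 446 [[ 522.2 -137.6   72. ]]
190 440 445 [[ 515.9 -137.5   72. ]]
200 438 444 [[ 507.9 -137.1   72. ]]
210 437 444 [[ 499.8 -137.3   72. ]]
220 436 443 [[ 491.6 -137.6   72. ]]
228 439 448 [[ 485.  -141.6   72. ]]
end [[ 482.8 -145.1   66. ]]
disc c [[ 549.6 -143.3   78. ]] stems [[544.8  32.7  78. ]
 [546.7 -54.6  78. ]]
ee [480.464479   -41.0081383  197.50441978]
[[374.  196.6]
 [374.3 192.1]
 [374.5 188.9]
 [374.8 186. ]
 [375.  183.1]]
156 (np.int64(389), np.int64(398)) [56, 96, 123]
158 (np.int64(389), np.int64(398)) [37, 46, 51]
160 (np.int64(369), np.int64(398)) [42, 46, 79]
162 (np.int64(369), np.int64(398)) [43, 48, 87]
164 (np.int64(369), np.int64(398)) [44, 49, 87]
166 (np.int64(370), np.int64(398)) [45, 50, 88]
168 (np.int64(370), np.int64(395)) [43, 48, 87]
170 (np.int64(370), np.int64(382)) [44, 48, 87]
172 (np.int64(370), np.int64(382)) [44, 48, 87]
174 (np.int64(370), np.int64(382)) [43, 48, 88]
176 (np.int64(370), np.int64(381)) [44, 51, 90]
178 (np.int64(370), np.int64(381)) [43, 50, 88]
180 (np.int64(370), np.int64(381)) [39, 44, 76]
182 (np.int64(369), np.int64(381)) [35, 38, 68]
184 (np.int64(369), np.int64(380)) [37, 40, 72]
186 (np.int64(369), np.int64(380)) [36, 40, 71]
188 (np.int64(369), np.int64(380)) [36, 39, 70]
190 (np.int64(372), np.int64(374)) [26, 30, 61]
192 None [137, 136, 145]
194 None [133, 132, 141]
196 None [132, 130, 140]
198 None [133, 133, 142]
200 None [130, 129, 139]
202 None [130, 128, 137]
204 None [131, 130, 140]
206 None [129, 128, 136]
208 None [129, 128, 136]
210 None [131, 131, 140]
```

Tips are essentially at the reported TCP height. Lever at about 0.05 rad; stem about (548.6,-144). Move above the gap on its -y side.

Request:
arm_command([
  {"linear":[0.0055,0.035,0],"turn":0},
  {"linear":[0.005,0.035,0],"turn":0},
  {"linear":[0.005,0.035,0.02],"turn":0},
  {"linear":[0.005,0.0255,0.04],"turn":0},
  {"linear":[0,0,0.015],"turn":0},
  {"linear":[0,0,0],"turn":0},
  {"linear":[0,0,0],"turn":0},
  {"linear":[0,0,0],"turn":0},
  {"linear":[0,0,0],"turn":0},
  {"linear":[0,0,0],"turn":0},
])

```text
t: 11.5
ee_pos: [504.0, -170.8, 123.7]
orientation: [3.141, 0.04, 0.003]
ft_force: [-0.6, 0.4, 0.1]
width: 0.5
grasp_force: 0.0
```

```bash
python3 st.py
python3 - <<'E'
from h import *
w=cam("wrist"); f=w["frame"]; g=f.astype(int)
# disc: bright low-saturation blob near predicted location
p=proj(w,[[548.6,-144,80]])[0]; print("pred disc",p.round(0))
m=((g.min(2)>120)&(g.max(2)-g.min(2)<40)).astype(np.uint8)
n,l,st,ce=cv2.connectedComponentsWithStats(m)
for i in range(1,n):
    if st[i,4]>500: print(st[i],ce[i].round(0))
for r in range(int(p[1])+35,int(p[1])+130,12): print(r,g[r,int(p[0])-50:int(p[0])+51:5].max(1).tolist() if 0 else f[r,int(p[0])-50:int(p[0])+51:5].max(1).tolist())
E
```

```text
{'t': np.float64(11.5), 'ee_pos': array([ 503.961, -170.76 ,  123.679]), 'ft_force': array([-0.63 ,  0.373,  0.121]), 'width': np.float64(0.505), 'qpos': array([-0.349,  0.426,  1.903, -0.   ,  0.81 ,  1.196])} toolx [1.    0.026 0.002] z [ 0.002 -0.001 -1.   ]
pred disc [274. 186.]
[    0     0   384    36 10047] [176.  13.]
[ 381    0   24  303 3416] [393. 145.]
[ 354   25   27  279 4806] [366. 158.]
[    0    59   326    69 19847] [164.  92.]
[ 172  125   77   66 3165] [203. 152.]
[  55  128   82   44 2896] [ 95. 149.]
[ 411  133   91   92 6553] [456. 179.]
[ 239  145   77   69 4207] [276. 179.]
[100 167  45  30 897] [123. 183.]
[ 180  266   83   17 1053] [223. 276.]
220 [75, 76, 75, 74, 76, 75, 73, 77, 72, 29, 47, 52, 40, 80, 99, 92, 72, 74, 78, 71, 73]
232 [73, 72, 72, 73, 72, 75, 71, 74, 67, 17, 9, 18, 20, 79, 76, 71, 74, 69, 70, 73, 70]
244 [72, 83, 114, 73, 74, 75, 72, 74, 68, 21, 22, 21, 16, 83, 77, 70, 73, 71, 73, 76, 75]
256 [73, 73, 72, 73, 72, 73, 74, 74, 60, 15, 20, 13, 22, 88, 76, 71, 71, 72, 72, 69, 69]
268 [75, 148, 152, 155, 155, 105, 86, 74, 62, 20, 16, 19, 17, 91, 78, 69, 67, 63, 69, 70, 73]
280 [150, 149, 151, 151, 153, 153, 154, 154, 54, 22, 22, 17, 11, 92, 79, 66, 62, 62, 58, 34, 41]
292 [71, 66, 67, 70, 70, 67, 67, 65, 70, 69, 69, 145, 192, 206, 193, 61, 60, 62, 59, 35, 33]
304 [40, 35, 37, 37, 39, 41, 37, 39, 37, 42, 40, 40, 38, 40, 42, 37, 35, 40, 60, 29, 38]
```

The lever is at columns 269–288 and the runner edge at 354, so the finger (y -157 to -184) fits between them. Descend in two stages.

Request:
arm_command([
  {"linear":[0,0.001,0.02],"turn":0},
  {"linear":[0,0,0.02],"turn":0},
  {"linear":[0,0,0.01],"turn":0},
  {"linear":[0,0,0],"turn":0},
  {"linear":[0,0,0],"turn":0},
  {"linear":[0,0,0],"turn":0},
])

```text
t: 12.15
ee_pos: [504.0, -172.2, 73.5]
orientation: [3.141, 0.039, 0.002]
ft_force: [-0.5, -0.2, 0.6]
width: 0.3
grasp_force: 0.0
```

Request:
arm_command([
  {"linear":[0,0,0.01],"turn":0},
  {"linear":[0,0,0.005],"turn":0},
  {"linear":[0,0,0],"turn":0},
  {"linear":[0,0,0],"turn":0},
  {"linear":[0,0,0],"turn":0},
])

```text
t: 12.65
ee_pos: [503.5, -172.0, 57.7]
orientation: [3.141, 0.039, 0.0]
ft_force: [-0.4, 0.3, -0.1]
width: 0.4
grasp_force: 0.0
```

Request:
arm_command([
  {"linear":[0,-0.007,0],"turn":0},
  {"linear":[-0.002,-0.008,0],"turn":0},
  {"linear":[-0.003,-0.008,0],"turn":0},
])

```text
t: 12.95
ee_pos: [499.7, -149.8, 58.3]
orientation: [3.139, 0.04, 0.007]
ft_force: [3.0, -8.5, -1.2]
width: 0.2
grasp_force: 3.6
```

Contact is on the side of the sleeve with the expected force. Follow the arc.

Request:
arm_command([
  {"linear":[0,-0.01,0],"turn":0},
  {"linear":[0.002,-0.01,0],"turn":0},
  {"linear":[0.006,-0.009,0],"turn":0},
  {"linear":[0.006,-0.009,0],"turn":0},
  {"linear":[0.008,-0.006,0],"turn":0},
  {"linear":[0.008,-0.004,0],"turn":0},
])

```text
t: 13.55
ee_pos: [524.9, -99.7, 57.4]
orientation: [3.141, 0.041, -0.005]
ft_force: [-4.2, -5.2, 0.5]
width: 0.6
grasp_force: 2.5
```

Request:
arm_command([
  {"linear":[0.003,0,0],"turn":0},
  {"linear":[0.003,0,0],"turn":0},
  {"linear":[0.002,0,0],"turn":0},
  {"linear":[0,0,0],"turn":0},
])

```text
t: 13.95
ee_pos: [529.7, -98.9, 57.0]
orientation: [-3.139, -0.039, 0.015]
ft_force: [-13.2, 2.3, 9.4]
width: 0.3
grasp_force: 6.5
```

Request:
arm_command([
  {"linear":[0.002,0,0],"turn":0},
  {"linear":[0,0,0],"turn":0},
  {"linear":[0,0,0],"turn":0},
])

```text
t: 14.25
ee_pos: [529.8, -98.9, 56.8]
orientation: [-3.139, -0.039, 0.02]
ft_force: [-18.2, 1.0, 12.7]
width: 0.3
grasp_force: 9.1
```

At the stop: the position holds at 529.8 while the force climbs. Back off, lift, and verify with numbers.

Request:
arm_command([
  {"linear":[-0.008,0,0],"turn":0},
  {"linear":[-0.012,0,0],"turn":0},
  {"linear":[0,0,0],"turn":0},
  {"linear":[0,0,-0.03],"turn":0},
  {"linear":[0,0,-0.045],"turn":0},
  {"linear":[0,0,-0.045],"turn":0},
  {"linear":[-0.02,0,-0.02],"turn":0},
  {"linear":[-0.01,0.02,0],"turn":0},
  {"linear":[0,0,0],"turn":0},
  {"linear":[0,0,0],"turn":0},
])

```text
t: 15.25
ee_pos: [487.4, -121.5, 197.8]
orientation: [-3.141, -0.037, -0.001]
ft_force: [0.1, -0.3, 0.8]
width: 0.6
grasp_force: 0.0
```

```bash
python3 st.py
python3 - <<'E'
from h import *
w=cam("wrist"); f=w["frame"]
dark=(f.max(2)<45).astype(np.uint8); dark[265:]=0
n,l,st,ce=cv2.connectedComponentsWithStats(dark)
for i in range(1,n):
    if st[i,4]>200:
        ys,xs=np.where(l==i); r=cv2.minAreaRect(np.c_[xs,ys].astype(np.float32)); print(st[i],np.round(r[0]),np.round(r[1]),round(r[2],1),onz(w,[ce[i]],70).round(0))
for nm,p in dict(disc_hub=(548.6,-144,66),disc_tip=(547,-76,66),hub2=(547,-54,66),tip2=(545,14,66),hub1=(545,35,66),tip1=(477,34,66)).items(): print(nm,proj(w,[p])[0].round(0))
# cover front edge: white/dark transition
c=int(proj(w,[[630,-37,90]])[0,0]); col=f[:,c].max(1); e=[r for r in range(1,200) if int(col[r-1])-int(col[r])>60]; print([ (r,onz(w,[[c,r]],90).round(1)) for r in e])
E
```

```text
{'t': np.float64(15.25), 'ee_pos': array([ 487.426, -121.46 ,  197.821]), 'ft_force': array([ 0.101, -0.254,  0.765]), 'width': np.float64(0.623), 'qpos': array([-0.268,  0.274,  1.917,  0.   ,  0.949,  1.279])} toolx [1.    0.024 0.001] z [ 0.001  0.    -1.   ]
[  16   36  402  222 7838] [227. 127.] [211. 400.] 82.4 [[583.  -0.  70.]]
[265 142  59  19 810] [294. 151.] [18. 58.] 90.0 [[ 549. -100.   70.]]
[154 147  60  22 925] [183. 157.] [16. 59.] 82.9 [[543. -13.  70.]]
[  0 163  26 102 540] [ 11. 214.] [104.   8.] 79.2 [[494. 141.  70.]]
[ 115  177   20   58 1039] [124. 206.] [19. 57.] 1.9 [[503.  39.  70.]]
disc_hub [350. 153.]
disc_tip [264. 153.]
hub2 [236. 152.]
tip2 [152. 154.]
hub1 [126. 154.]
tip1 [135. 236.]
[(33, array([[628.1, -36.9,  90. ]])), (34, array([[627.5, -36.9,  90. ]]))]
```

The disc lever sleeve lies at 90.0°, fully across its pipe, and the cover's front edge is at x = 628, where it should be at the rear stop. The middle lever's tilt matches the earlier view.

```bash
python3 -c "
from workcell import ctrl
print(ctrl.close_job())"
```

```text
the job is handed in; nothing more can be done
None
```

The job is handed in at about 15 s: the cover is slid back to its rear stop and the disc lever is pushed fully shut, with the other levers and loose things untouched by the pushes. The first try at the cover skimmed over its handle without moving it.

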